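# Make up the crawler's repair kit

### The job

Make up the repair kit for the stripped corner of the model crawler in the grey parts tray: lay the knobbly silver-rimmed wheel flat in the big square-ish bay, the red-sprung damper in the long bay and the black servo in the small bay, all resting on the tray's floor. The wheel lies in the blue bin behind a grease tin: lift the tin out, keep it upright, and afterwards stand it back in the bin where it stood. Leave the slick wheel, the yellow-sprung damper, the blue servo and the battery pack where they lie.

Things in the scene. Friction and masses are not known exactly. Their poses are not given: they have to be found in the camera images.
- tray: Grey parts tray, fixed, 191 (x) x 221 (y) x 22 mm high; walls 4 mm, floor 3 mm thick. Origin: centre of its underside; z up. Three bays, as high as the walls (inside sizes, centres in its frame, mm): long bay 74 x 213 at x -54.5, y 0; big square-ish bay 105 x 125 at x 39, y 44; small bay 105 x 84 at x 39, y -64.5. It stands left or right on the bench, the bin on the other side.
- bin: Blue open bin, fixed, 158 (x) x 78 (y) x 36 mm high, walls and floor 3 mm (82 mm over the rim). Origin: centre of its underside; z up; -x is its front end, towards the robot. The tin stands at the front, the knobbly wheel lies behind it (+x) with about 30 mm free to the back wall. The bench beside the bin, on the side away from the middle line y = 0, is clear for 140 mm: room for the tin.
- tin_mid (a point): Centre of the grease tin: upright green cylinder with white band and steel lid, 52 mm across, 70 mm high (35 mm above and below this point), about 160 g, loose. z is its axis. It stands on the bin's floor about 4 mm in front of the wheel and rises 37 mm above the bin's rim.
- wheel_mid (a point): Centre of the wanted wheel: black knobbly tyre with silver spoked rim, 57 mm across, 26 mm thick, lying flat on the bin's floor, loose, about 45 g. z is its axle.
- slick_mid (a point): Centre of the look-alike wheel: smooth black tyre with orange rim, 57 mm across, 26 mm thick, lying flat on the bench. Not wanted.
- damper_mid (a point): Centre of the wanted damper: coil spring RED, black end caps, 72 mm long along its x, 15 mm wide (y) and 16 mm high, lying on the bench, loose, about 30 g; the gripping length is the middle 50 mm.
- damper_y_mid (a point): Centre of the look-alike damper: same size and shape, coil spring YELLOW. Not wanted.
- servo_mid (a point): Centre of the wanted servo: BLACK case 30 (its x) x 15 (y) x 26 mm high, mounting ears (42 mm long over both, 15 mm wide, 18 to 21 mm above its foot) and a white horn on top (33 mm high in all). This point lies 16 mm above its foot. It stands on the bench, loose, about 30 g.
- servo_b_mid (a point): Centre of the look-alike servo: same size and shape, BLUE case. Not wanted.
- pack_mid (a point): Centre of a small battery pack: grey block with green wrap, 62 (x) x 32 (y) x 17 mm, lying on the bench. Not wanted.
Mind the look-alikes: they are no part of the job. Several things look just like the part that bears servo_mid: the one meant starts farthest to the robot's right. Several things look just like the part that bears tin_mid: the one meant starts nearest to the robot's base.

How it is judged:
At the end, for the whole second after the job is handed in: Wheel flat, damper and black servo, each on the floor of its bay; tin upright (0.1 rad) within 18 mm of where it stood in the bin; slick wheel, yellow-sprung damper, blue servo and battery pack within 30 mm of where they lay; all released and at rest (x of wheel_mid in the frame of tray between 0.008 and 0.07 m and y of wheel_mid in the frame of tray between 0.006 and 0.082 m and z of wheel_mid in the frame of tray below 0.02 m and x of damper_mid in the frame of tray between -0.088 and -0.021 m and y of damper_mid in the frame of tray between -0.101 and 0.101 m and z of damper_mid in the frame of tray below 0.017 m and x of servo_mid in the frame of tray between -0.008 and 0.086 m and y of servo_mid in the frame of tray between -0.102 and -0.027 m and z of servo_mid in the frame of tray below 0.027 m and distance of tin_mid from where it was at the start of the episode below 0.018 m and angle between tin_mid's own z axis and vertical below 0.1 rad and distance of each of slick_mid, damper_y_mid, servo_b_mid, pack_mid from where it was at the start of the episode below 0.03 m and linear speed of each of wheel, damper, servo, tin below 0.01 m/s); the robot touches nothing.
It fails at once if the orange-rimmed slick wheel is moved by more than 30 mm (distance of slick_mid from where it was at the start of the episode above 0.03 m).
It fails at once if the yellow-sprung damper is moved by more than 30 mm (distance of damper_y_mid from where it was at the start of the episode above 0.03 m).
It fails at once if the blue servo is moved by more than 30 mm (distance of servo_b_mid from where it was at the start of the episode above 0.03 m).
It fails at once if the battery pack is moved by more than 30 mm (distance of pack_mid from where it was at the start of the episode above 0.03 m).
It fails at once if the grease tin is tipped over (beyond 0.5 rad) (angle between tin_mid's own z axis and vertical above 0.5 rad).
It also fails if it takes over 102 s, if anything falls off the work surface, if the arm or the gripper's body presses on something with over 40 N, if the wrist force passes 120 N, or if a joint passes its speed limit or range.

### The arm

A 7-joint arm with a two-finger parallel gripper is mounted at the origin on the work surface. World frame = base frame: x ahead of the robot, y to its left, z up, the work surface at z = 0. Lengths are in m, angles in rad, forces in N, time in s.
With the tool pointing down it reaches from about 0.4 to 0.85 m from the base axis. Payload 4.4 kg.
Tool frame: the origin (TCP) lies midway between the tips of the shut fingers; the grasp point (between the pads) lies 19 mm behind it; z points along the fingers, y is the direction in which the jaws open and shut (so a half turn about z gives the same grasp; the last joint's range is limited). The gripper opens to 94 mm and grips with 3 to 60 N. Pads are 16 mm wide; open, the fingers measure 119 mm over their backs; the gripper's body (75 mm by 177 mm) begins 78 mm behind the grasp point.
Start: joints at [-0.066, 0.628, 0.038, 1.517, -0.027, 0.996, -0.02], TCP at [0.65, 0, 0.205] pointing down, gripper open.
Joint ranges: [-3.06, 3.06], [-0.37, 2.12], [-1.25, 1.32], [0.18, 2.47], [-1.1, 4.24], [0.23, 1.98], [-2.94, 2.94]. Speed limits (rad/s): [2.57, 2.57, 3.14, 3.14, 3.14, 3.14, 3.14].

### API

Orientations are given as a 3x3 rotation matrix whose columns are the frame's x, y, z axes.
In Python, from rig import observe, viewer, order gives the robot as it stands.
- The arm moves only by the shell command python3 -m jog 'ROWS' [FORCE]. ROWS is JSON, one flat list of numbers, 7 for each row, row after row: the shift along the tool's x, y, z in cm, then the turn, a rotation vector about the tool's x, y, z in degrees, then the gripper command: -1 is shut, 1 is fully open, values between are in proportion. In form: [x, y, z, rx, ry, rz, claw, x, y, z, rx, ry, rz, claw, ...]. A call has 1 to 12 rows; each row is the pose to reach, as a shift and turn from the pose commanded when the call began, along the tool's axes at that moment; what a row does not reach only later rows make up. A row lasts 1/10 s, in which the tool goes at most 50 mm and 8.59 degrees, less where a joint would pass 70% of its speed; a pose out of reach is approached as far as the arm can. A call with a gripper value outside its range is refused whole. The fingers move at their own pace and stop on an object; FORCE is the grip in N (left out, the last holds). Time passes only in rows, so rows that repeat a pose let the fingers close. It gives the time, the measured TCP pose, the force and the opening at its end, in the units of the state.
- observe(): the state, without advancing time (a new reading comes with each control period).
- viewer.camera(name): name is "scene" or "side" or "wrist"; returns a dict with "image" (384x512x3 uint8, red, green, blue), "depth" (384x512 float32, m along the optical axis (not along the pixel's ray), 0 where there is no reading), "fx", "fy", "cx", "cy" (pixels), "R" (3x3) and "t" (3): a world point X has camera coordinates R X + t. Camera axes: x right, y down, z forward; pixel columns grow to the right and rows downward; lengths in m; the calibration is good to about 2 mm. A picture is of the moment at which its call begins.
- order.finish_job(): hands the job in, once; it reports no verdict.
Trained networks look in the newest picture that a camera, given by its name, has taken for a name from the list of things; names that differ only in an ending like _2 or _b are one class to them, and where a whole thing is asked for, a point or a joint stands for the part that bears it (a point fixed in the world has none). Each returns a list of dicts, best first, with "p" (0 to 1); they miss things now and then, are a little off and sometimes report something else, mostly with a low value. They report only what shows in the picture. A call takes as long as a camera call. They do not tell look-alikes from the thing itself.
- viewer.spot_in(name, camera): "rect" ([left, top, right, bottom] in pixels, round what is visible of it).
- viewer.masks_of(name, camera): "pixels" (384x512 bool, what is visible of it) and "rect" ([left, top, right, bottom] in pixels, round what is visible of it).
- viewer.landmark_of(name, camera): "xy" ([column, row] in pixels: a listed point, or the origin of a listed thing).
The state is a dict: "time": time; "joint_positions": joint angles; "dq": joint speeds; "joint_efforts": joint torques, N m; "tcp_pos": TCP position; "orientation": TCP orientation; "force": force on the tool from outside, world axes, zero at the start; "ft_torque": the same for the moment, N m; "opening": finger opening in m.
Only numpy, scipy, OpenCV 4.12 (cv2) and the standard library are available. Lean on these libraries where they do the work, as an engineer would, in place of code of your own. Each camera call takes 0.05 s, during which the arm holds its last target.

## Working session

There is one attempt and no reset: what is moved stays moved. The work goes in short steps, Python scripts to look and compute and a shell command to move; the robot and the scene stay as the last step left them, time stands still between calls to the robot, and variables do not carry over. Pictures are saved under pics/ and viewed, and the job is handed in when it is done.

```bash
ls; mkdir -p pics
python3 - <<'E'
from rig import observe, viewer
import cv2
s=observe(); print({k:s[k] for k in ['time','tcp_pos','orientation','opening','force']})
for c in ['scene','side','wrist']:
    d=viewer.camera(c); cv2.imwrite(f'pics/{c}0.png',cv2.resize(d['image'][:,:,::-1],(800,600),interpolation=cv2.INTER_CUBIC))
    print(c,d['fx'],d['cx'],d['cy'],-d['R'].T@d['t'],d['R'][2])
E
```

```text
pics
{'time': 0.0, 'tcp_pos': array([6.49334433e-01, 3.59512765e-05, 2.04564575e-01]), 'orientation': array([[ 1.64122979e-06,  9.99998220e-01, -1.88698550e-03],
       [ 1.00000000e+00, -1.68004727e-06, -2.05695717e-05],
       [-2.05727053e-05, -1.88698546e-03, -9.99998219e-01]]), 'opening': 0.09404709495207444, 'force': array([ 0.38675605, -0.26054935, -0.77366261])}
scene 391.2440478161413 260.8462317344127 194.23951446178967 [ 1.2060955  -0.36741737  0.87394258] [-0.58361668  0.31572418 -0.74813756]
side 409.64695301412297 253.8941289697722 190.22755910243663 [0.36017943 0.57541061 0.69274754] [ 0.21458646 -0.65863959 -0.72121185]
wrist 297.4057411590187 258.12450693643467 196.4316543275348 [0.64944586 0.08359679 0.3854531 ] [-0.00158625 -0.28427259 -0.95874219]
```

View pics/scene0.png

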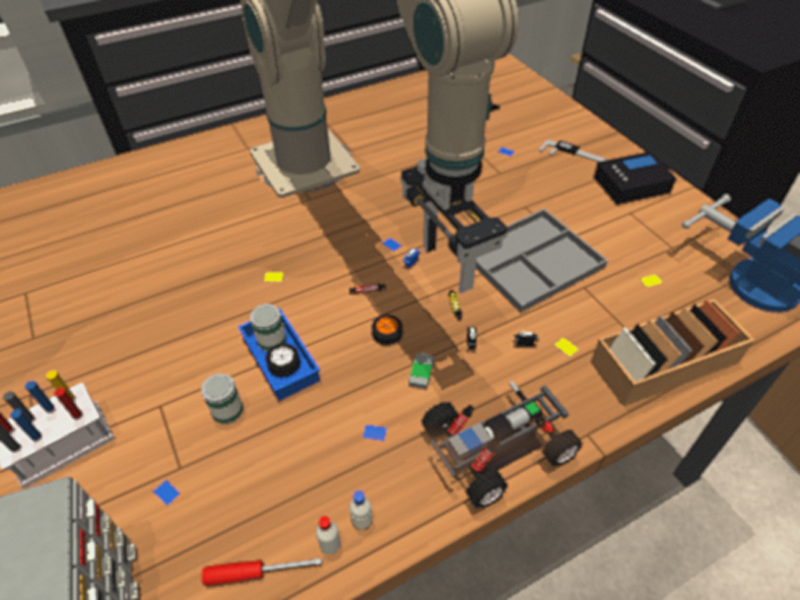

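View pics/side0.png

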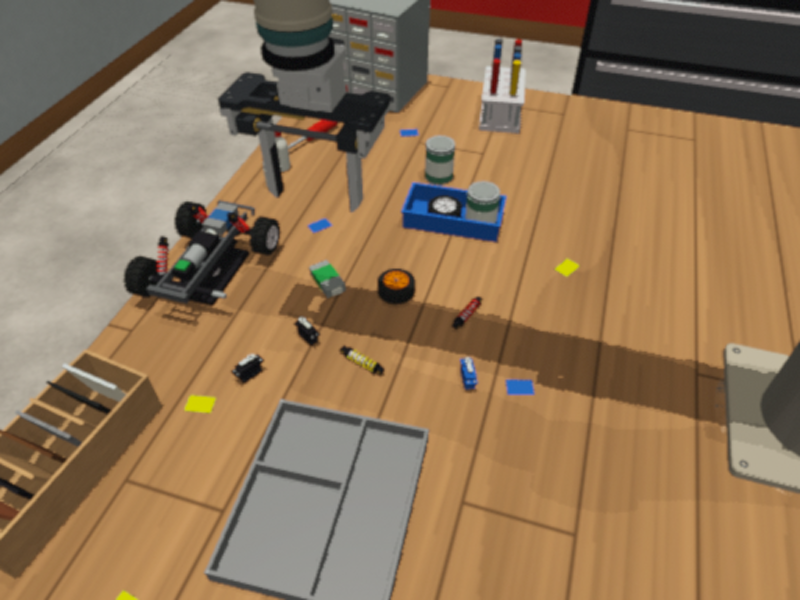

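View pics/wrist0.png

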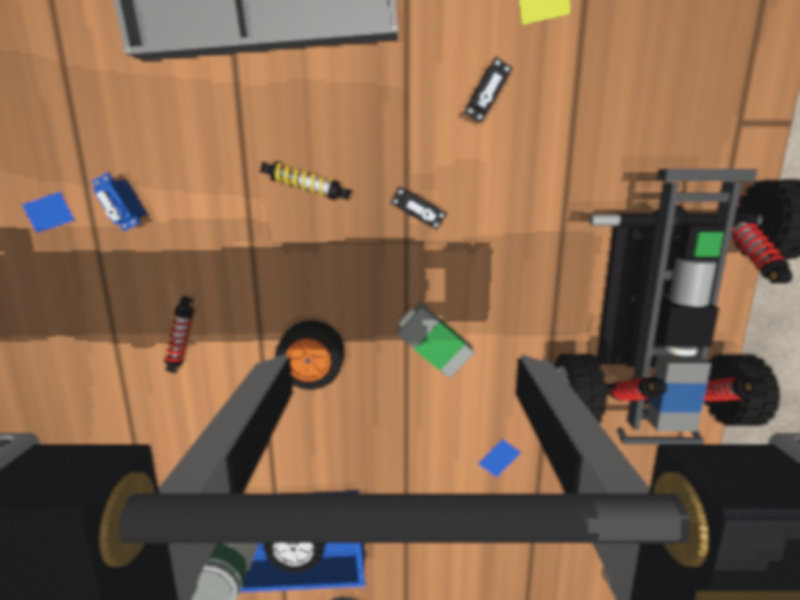

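```bash
cat > h.py <<'E'
import numpy as np, cv2
from rig import observe, viewer
def w(d,u,v,z):  # depth along axis -> world
    p=np.array([(u-d['cx'])/d['fx']*z,(v-d['cy'])/d['fy']*z,z]); return d['R'].T@(p-d['t'])
def onplane(d,u,v,h):
    r=d['R'].T@np.array([(u-d['cx'])/d['fx'],(v-d['cy'])/d['fy'],1.]); c=-d['R'].T@d['t']
    return c+r*(h-c[2])/r[2]
def cloud(d):
    v,u=np.mgrid[0:384,0:512]; z=d['depth'].astype(float)
    P=np.stack([(u-d['cx'])/d['fx']*z,(v-d['cy'])/d['fy']*z,z],-1)
    return (P-d['t'])@d['R']
def proj(d,X):
    c=d['R']@np.asarray(X)+d['t']; return [d['fx']*c[0]/c[2]+d['cx'],d['fy']*c[1]/c[2]+d['cy']]
E
cat > meas.py <<'E'
from h import *
np.set_printoptions(precision=4,suppress=True)
H=dict(tray=0,bin=0,tin_mid=.038,wheel_mid=.016,slick_mid=.013,damper_mid=.008,servo_mid=.016,pack_mid=.0085)
for c in ['scene','side','wrist']:
    d=viewer.camera(c); P=cloud(d); print('==',c)
    for n,h in H.items():
        for r in viewer.masks_of(n,c):
            if r['p']<.3: continue
            m=r['pixels']&(d['depth']>0); Q=P[m]; top=np.percentile(Q[:,2],95)
            T=Q[Q[:,2]>top-.006]; col=d['image'][m].mean(0)
            (cx,cy),sz,a=cv2.minAreaRect((Q[Q[:,2]>.004][:,:2]*1000).astype(np.float32))if (Q[:,2]>.004).sum()>3 else ((0,0),(0,0),0)
            print(n,'mask p%.2f'%r['p'],[int(x) for x in r['rect']],'n',m.sum(),'top %.3f'%top,'topmean',T.mean(0)[:2],'rect',np.round([cx,cy,*sz,a],0),'rgb',col.astype(int))
        for r in viewer.landmark_of(n,c):
            if r['p']<.3: continue
            print('   lm p%.2f'%r['p'],np.round(r['xy']),onplane(d,*r['xy'],h))
E
python3 meas.py
```

```text
== scene
tray mask p0.98 [308, 135, 388, 197] n 3055 top 0.021 topmean [0.5658 0.2793] rect [580. 203. 206. 423.  17.] rgb [129 125 118]
tray mask p0.39 [260, 228, 276, 252] n 286 top 0.018 topmean [ 0.6793 -0.0586] rect [677. -57.  33.  66.  49.] rgb [101 138  92]
   lm p0.63 [342. 167.] [0.5476 0.2837 0.    ]
bin mask p0.86 [157, 203, 203, 256] n 891 top 0.036 topmean [ 0.5545 -0.2616] rect [ 531. -260.  162.   82.    4.] rgb [ 45  83 149]
   lm p0.82 [181. 231.] [ 0.538  -0.2557  0.    ]
tin_mid mask p0.86 [160, 196, 182, 224] n 507 top 0.074 topmean [ 0.4854 -0.2595] rect [ 479. -256.   56.   68.   87.] rgb [125 128 119]
tin_mid mask p0.71 [151, 203, 203, 255] n 962 top 0.036 topmean [ 0.5498 -0.2626] rect [ 530. -260.  164.   82.    4.] rgb [ 49  84 146]
tin_mid mask p0.57 [130, 240, 157, 272] n 619 top 0.071 topmean [ 0.5887 -0.3748] rect [ 589. -375.   49.   50.   12.] rgb [129 129 116]
   lm p0.82 [172. 210.] [ 0.4849 -0.257   0.038 ]
   lm p0.73 [140. 253.] [ 0.5804 -0.3764  0.038 ]
wheel_mid mask p0.56 [170, 216, 190, 243] n 389 top 0.030 topmean [ 0.5476 -0.2602] rect [ 54
[... 3942 characters left out ...]
 117, 282, 146] n 424 top 0.034 topmean [0.6623 0.0547] rect [661.  55.  15.  41.  62.] rgb [114 111 110]
servo_mid mask p0.66 [154, 313, 232, 378] n 1582 top 0.038 topmean [ 0.5625 -0.2908] rect [ 551. -259.  118.   82.    3.] rgb [ 41  65 114]
servo_mid mask p0.56 [296, 37, 325, 77] n 554 top 0.035 topmean [0.7078 0.1353] rect [710. 138.  42.  15.  60.] rgb [111 107 107]
   lm p0.70 [267. 132.] [0.6604 0.0559 0.016 ]
   lm p0.59 [313.  59.] [0.7127 0.1378 0.016 ]
pack_mid mask p0.59 [253, 193, 303, 241] n 1186 top 0.020 topmean [ 0.6747 -0.0549] rect [674. -55.  33.  63.  48.] rgb [ 96 137 100]
   lm p0.85 [275. 216.] [ 0.6721 -0.0554  0.0085]
   lm p0.38 [ 76. 126.] [0.4245 0.0628 0.0085]
```

```bash
cat >> h.py <<'E'
def go(x,y,z,jaw=None):
    "delta in tool axes (cm) and rz (deg) to bring TCP to xyz, jaw axis at world angle jaw (deg, mod 180)"
    s=observe(); R=np.array(s['orientation']); p=np.array(s['tcp_pos'])
    t=R.T@(np.array([x,y,z])-p)*100
    cur=np.degrees(np.arctan2(R[1,1],R[0,1]))
    rz=None
    if jaw is not None: rz=-(((jaw-cur)+90)%180-90)
    print('shift cm',np.round(t,2),'rz',None if rz is None else round(rz,1),'| tcp',np.round(p,4),'jaw %.1f'%cur,'t %.2f'%s['time'],'op %.4f'%s['opening'],'q7 %.2f'%s['joint_positions'][6],'F',np.round(s['force'],1))
E
python3 - <<'E'
from h import *
d=viewer.camera('wrist'); im=d['image'][:,:,::-1]
a=cv2.resize(im[20:250,60:340],None,fx=2.6,fy=2.6,interpolation=cv2.INTER_CUBIC)
cv2.imwrite('pics/crop1.png',a)
d=viewer.camera('scene'); im=d['image'][:,:,::-1]
cv2.imwrite('pics/crop2.png',cv2.resize(im[170:280,120:290],None,fx=4.5,fy=4.5,interpolation=cv2.INTER_CUBIC))
go(.484,-.256,.16,3.5)
E
```

```text
shift cm [-25.6  -16.6    4.55] rz -3.5 | tcp [0.65   0.     0.2055] jaw -0.0 t 2.80 op 0.0940 q7 -0.02 F [-0.5  0.5 -0.2]
```

View pics/crop1.png

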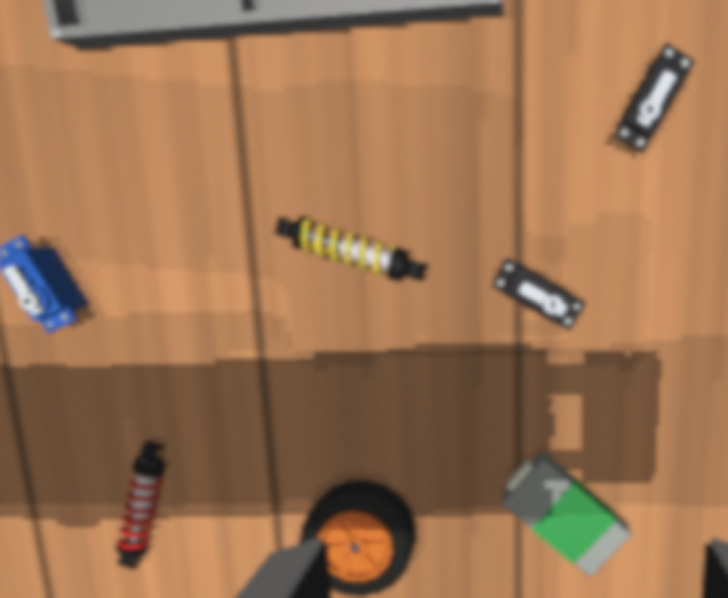

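View pics/crop2.png

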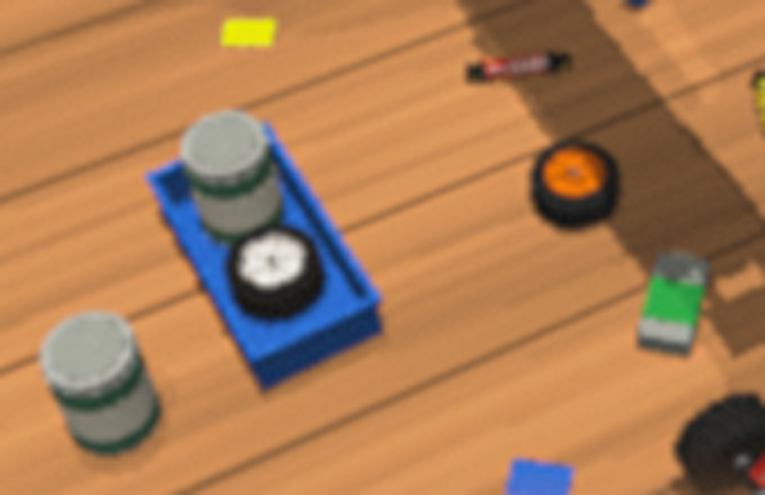

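The blurry crops are clear enough to choose from.
- **Servo:** black at wrist (267,132), y=0.055. It is the rightmost. The other black servo is at (311,58) with y=0.139, and the blue one at (76,126).
- **Tin:** scene (170,210), 0.55 m from the base. The other tin at (141,254) is 0.70 m away.
- **Wheel:** silver rim at (181,230), against the orange rim at (246,211).
- **Damper:** red at scene (236,186), against the yellow one to its right.

```bash
python3 -m jog '[-25.6,-16.6,4.5,0,0,-3.5,1,-25.6,-16.6,4.5,0,0,-3.5,1,-25.6,-16.6,4.5,0,0,-3.5,1,-25.6,-16.6,4.5,0,0,-3.5,1,-25.6,-16.6,4.5,0,0,-3.5,1,-25.6,-16.6,4.5,0,0,-3.5,1,-25.6,-16.6,4.5,0,0,-3.5,1,-25.6,-16.6,4.5,0,0,-3.5,1,-25.6,-16.6,4.5,0,0,-3.5,1,-25.6,-16.6,4.5,0,0,-3.5,1]' 20
python3 - <<'E'
from h import *
np.set_printoptions(precision=4,suppress=True)
for c in ['wrist','side','scene']:
    d=viewer.camera(c); P=cloud(d)
    if c=='wrist': cv2.imwrite('pics/w1.png',cv2.resize(d['image'][:,:,::-1],(768,576)))
    for lo,hi,nm in [(.066,.08,'tin top'),(.027,.033,'wheel')]:
        cx=.484 if nm[0]=='t' else .545
        m=(abs(P[...,2]-(lo+hi)/2)<(hi-lo)/2)&(np.hypot(P[...,0]-cx,P[...,1]+.256)<.03)&(d['depth']>0)
        Q=P[m]; 
        if len(Q)>20: print(c,nm,len(Q),'min',Q.min(0)[:2],'max',Q.max(0)[:2],'mid',(Q.min(0)+Q.max(0))[:2]/2,'z',np.median(Q[:,2]), cv2.minEnclosingCircle((Q[:,:2]*1000).astype(np.float32)))
    m=(P[...,2]>.032)&(P[...,2]<.04)&(abs(P[...,0]-.53)<.1)&(abs(P[...,1]+.258)<.06)
    print(c,'bin rim',cv2.minAreaRect((P[m][:,:2]*1000).astype(np.float32)))
go(.484,-.256,.042,3.5)
E
```

```text
time: 3.8
tcp_pos: [0.4857, -0.2539, 0.1607]
orientation: [[-0.065, 0.998, 0.001], [0.998, 0.065, 0.001], [0.001, 0.001, -1.0]]
force: [0.0, -0.3, 1.1]
opening: 0.0939
wrist tin top 2284 min [ 0.4566 -0.2841] max [ 0.5084 -0.2325] mid [ 0.4825 -0.2583] z 0.07493822029092446 ((482.2620849609375, -258.8721923828125), 26.364051818847656)
wrist wheel 1957 min [ 0.5158 -0.2858] max [ 0.5737 -0.2304] mid [ 0.5447 -0.2581] z 0.030114076478375648 ((544.7415161132812, -259.014404296875), 29.063535690307617)
wrist bin rim ((529.0228271484375, -259.91729736328125), (162.48635864257812, 82.68888092041016), 3.3858659267425537)
side tin top 246 min [ 0.4589 -0.2838] max [ 0.5097 -0.2287] mid [ 0.4843 -0.2563] z 0.07311315820733924 ((483.8197326660156, -256.4552917480469), 27.718605041503906)
side wheel 190 min [ 0.5196 -0.283 ] max [ 0.5737 -0.2312] mid [ 0.5467 -0.2571] z 0.029117786503880493 ((546.525390625, -255.50277709960938), 28.1571044921875)
side bin rim ((532.0257568359375, -257.6202697753906), (162.71585083007812, 86.1854248046875), 3.1852383613586426)
scene tin top 240 min [ 0.4579 -0.2846] max [ 0.5106 -0.2341] mid [ 0.4842 -0.2593] z 0.0718430785200558 ((483.9654846191406, -258.1236572265625), 26.613231658935547)
scene wheel 151 min [ 0.5195 -0.285 ] max [ 0.5729 -0.2326] mid [ 0.5462 -0.2588] z 0.028368959499952905 ((546.1754150390625, -258.1003112792969), 27.476869583129883)
scene bin rim ((530.469970703125, -259.8725891113281), (163.45703125, 82.26131439208984), 3.495121955871582)
shift cm [-0.15 -0.13 11.86] rz 0.2 | tcp [ 0.4851 -0.2545  0.1606] jaw 3.7 t 3.95 op 0.0943 q7 0.50 F [-0.2  0.5  0.2]
```

View pics/w1.png

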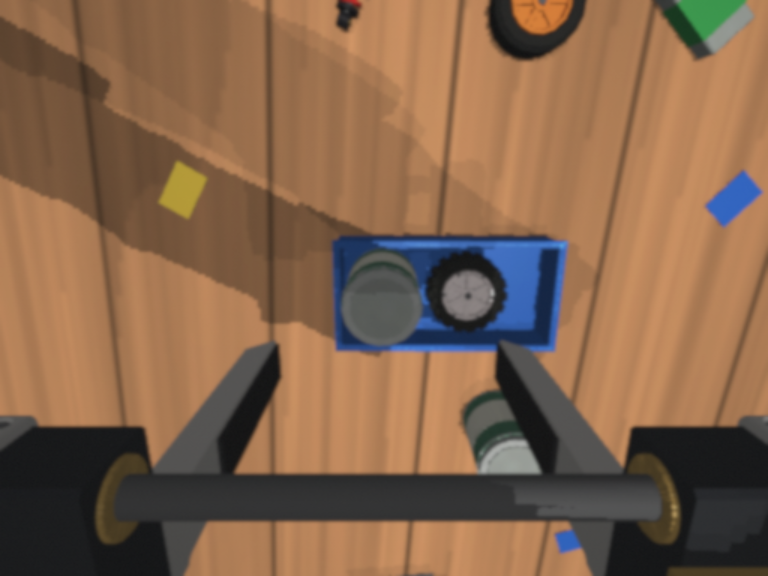

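The picture shows the tin at (380,305) and the knobbly wheel at (467,290) in the bin. The tin centre averages (0.4835, -0.258) and the wheel (0.5455, -0.258). Next I go down on the tin.

```bash
python3 -m jog '[-0.35,-0.2,4,0,0,0,1,-0.35,-0.2,8,0,0,0,1,-0.35,-0.2,10.5,0,0,0,1,-0.35,-0.2,11.8,0,0,0,1,-0.35,-0.2,11.8,0,0,0,1,-0.35,-0.2,11.8,0,0,0,-1,-0.35,-0.2,11.8,0,0,0,-1,-0.35,-0.2,11.8,0,0,0,-1,-0.35,-0.2,11.8,0,0,0,-1,-0.35,-0.2,11.8,0,0,0,-1,-0.35,-0.2,11.8,0,0,0,-1]' 20
python3 -c "
from h import *
go(.4835,-.258,.042,3.5)"
```

```text
time: 5.05
tcp_pos: [0.4824, -0.2597, 0.0428]
orientation: [[-0.061, 0.998, 0.0], [0.998, 0.061, -0.0], [-0.0, 0.0, -1.0]]
force: [0.2, -0.1, 2.8]
opening: 0.0517
shift cm [0.16 0.12 0.08] rz -0.0 | tcp [ 0.4824 -0.2597  0.0428] jaw 3.5 t 5.05 op 0.0517 q7 0.51 F [ 0.2 -0.1  2.8]
```

```bash
python3 -m jog '[0,0,-1.5,0,0,0,-1,0,0,-4,0,0,0,-1,0,0,-6.5,0,0,0,-1,-3,-0.4,-6.5,0,0,0,-1,-6,-0.8,-6.5,0,0,0,-1,-9,-1.2,-6.5,0,0,0,-1,-11,-1.5,-6.5,0,0,0,-1,-11.5,-1.5,-6.5,0,0,0,-1,-11.5,-1.5,-6.5,0,0,0,-1]'
python3 - <<'E'
from h import *
for c in ['side','scene']:
    d=viewer.camera(c); u,v=proj(d,[.474,-.375,.05]); u=int(u);v=int(v)
    cv2.imwrite(f'pics/{c}2.png',cv2.resize(d['image'][max(0,v-70):v+70,max(0,u-90):u+90,::-1],None,fx=4,fy=4,interpolation=cv2.INTER_CUBIC))
go(.474,-.375,.0398,3.5)
E
```

```text
time: 5.95
tcp_pos: [0.4738, -0.3753, 0.107]
orientation: [[-0.06, 0.998, -0.001], [0.998, 0.06, 0.001], [0.001, -0.001, -1.0]]
force: [-0.6, -0.2, -3.0]
opening: 0.0516
shift cm [-0.19 -0.06  6.73] rz 0.1 | tcp [ 0.4746 -0.3732  0.1071] jaw 3.6 t 6.05 op 0.0513 q7 0.68 F [-0.1 -0.9 -3.1]
```

View pics/side2.png

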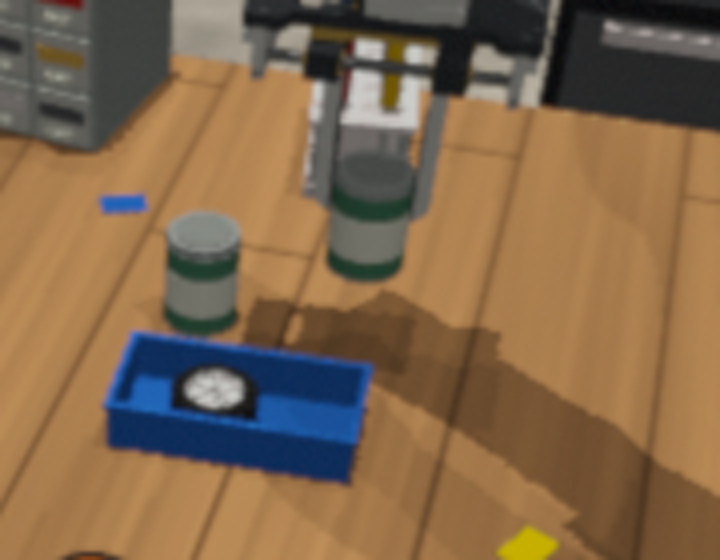

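The side crop shows the tin held upright at (370,215) beside the bin, with the knobbly wheel at (215,390). I lower it now.

```bash
python3 -m jog '[0,0,3,0,0,0,-1,0,0,5.5,0,0,0,-1,0,0,6.4,0,0,0,-1,0,0,6.7,0,0,0,-1,0,0,6.75,0,0,0,-1,0,0,6.75,0,0,0,-1]'
python3 -c "
from h import *
go(.474,-.375,.0398,3.5)"
```

```text
time: 6.65
tcp_pos: [0.4753, -0.3755, 0.0409]
orientation: [[-0.062, 0.998, 0.002], [0.998, 0.062, -0.001], [-0.001, 0.002, -1.0]]
force: [0.5, -0.6, -1.4]
opening: 0.0516
shift cm [ 0.06 -0.13  0.11] rz 0.0 | tcp [ 0.4753 -0.3755  0.0409] jaw 3.5 t 6.65 op 0.0516 q7 0.68 F [ 0.5 -0.6 -1.4]
```

```bash
python3 -m jog '[0,0,0.12,0,0,0,-1,0,0,0.12,0,0,0,-1,0,0,0.12,0,0,0,-1,0,0,0.12,0,0,0,0.3,0,0,0.12,0,0,0,1,0,0,0.12,0,0,0,1,0,0,0.12,0,0,0,1,0,0,0.12,0,0,0,1,0,0,0.12,0,0,0,1]'
python3 -c "
from h import *
go(.5455,-.258,.12,3.4)"
```

```text
time: 7.55
tcp_pos: [0.4742, -0.3752, 0.0386]
orientation: [[-0.061, 0.998, -0.0], [0.998, 0.061, 0.0], [0.0, -0.0, -1.0]]
force: [0.4, 0.4, -0.3]
opening: 0.0933
shift cm [11.27  7.83 -8.13] rz 0.1 | tcp [ 0.4742 -0.3752  0.0386] jaw 3.5 t 7.55 op 0.0933 q7 0.68 F [ 0.4  0.4 -0.3]
```

```bash
python3 -m jog '[0,0,-4,0,0,0,0.57,0,0,-8,0,0,0,0.57,3,2,-8.2,0,0,0,0.57,6,4,-8.2,0,0,0,0.57,9,6,-8.2,0,0,0,0.57,11.3,7.8,-8.2,0,0,0,0.57,11.3,7.8,-8.2,0,0,0,0.57,11.3,7.8,-8.2,0,0,0,0.57]'
python3 - <<'E'
from h import *
np.set_printoptions(precision=4,suppress=True)
for c in ['wrist','side','scene']:
    d=viewer.camera(c); P=cloud(d)
    if c!='scene': cv2.imwrite(f'pics/{c}3.png',cv2.resize(d['image'][:,:,::-1],(768,576)))
    for lo,hi,cx,cy,nm in [(.026,.033,.545,-.258,'wheel'),(.062,.078,.474,-.375,'tin')]:
        m=(P[...,2]>lo)&(P[...,2]<hi)&(np.hypot(P[...,0]-cx,P[...,1]-cy)<.031)&(d['depth']>0)
        Q=P[m]
        if len(Q)>20: print(c,nm,len(Q),(Q.min(0)+Q.max(0))[:2]/2,np.ptp(Q,0)[:2])
go(.5455,-.258,.007,3.4)
E
```

```text
time: 8.35
tcp_pos: [0.5452, -0.2575, 0.1207]
orientation: [[-0.063, 0.998, -0.0], [0.998, 0.063, -0.0], [-0.0, -0.0, -1.0]]
force: [-1.0, -0.3, -0.3]
opening: 0.0739
wrist wheel 2647 [ 0.5448 -0.2593] [0.0576 0.0583]
wrist tin 309 [ 0.4821 -0.3748] [0.0341 0.0507]
side wheel 217 [ 0.5469 -0.2569] [0.054  0.0544]
side tin 208 [ 0.4781 -0.3729] [0.0514 0.0535]
scene wheel 201 [ 0.5466 -0.2601] [0.0579 0.0558]
scene tin 266 [ 0.4759 -0.3749] [0.0552 0.0512]
shift cm [ 0.17  0.16 11.37] rz -0.1 | tcp [ 0.5441 -0.2597  0.1207] jaw 3.3 t 8.50 op 0.0736 q7 0.47 F [-0.3  0.1  0.4]
```

View pics/side3.png

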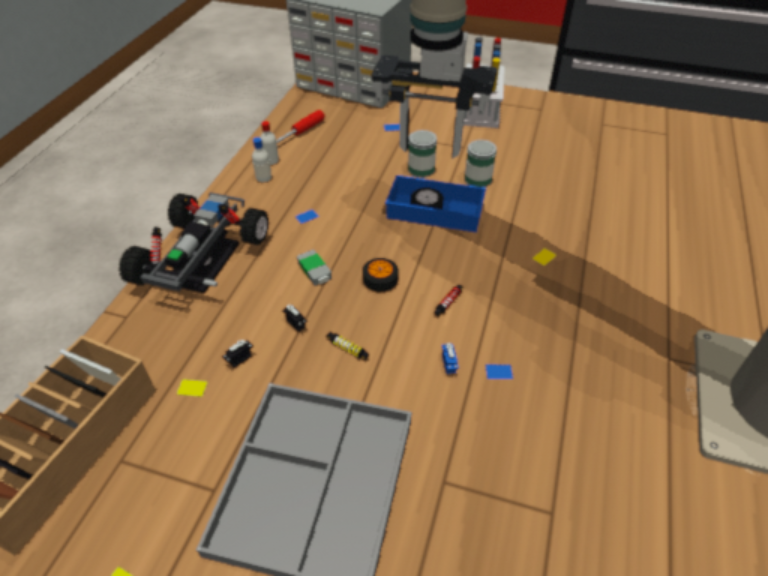

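View pics/wrist3.png

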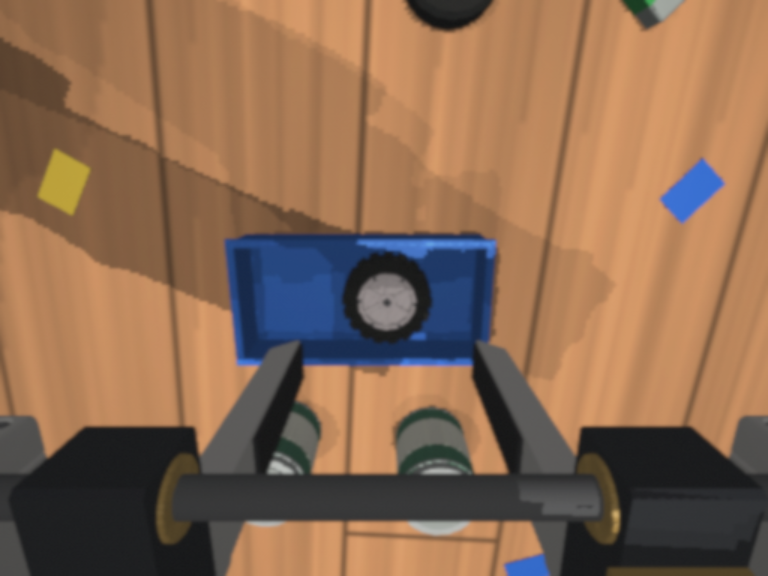

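Tin stands on the bench at wrist (285,450) and the wheel is alone in the bin at (387,302). I descend on the wheel and grip it.

```bash
python3 -m jog '[0.05,0.1,4,0,0,0,0.57,0.05,0.1,8,0,0,0,0.57,0.05,0.1,10.5,0,0,0,0.57,0.05,0.1,11.3,0,0,0,0.57,0.05,0.1,11.3,0,0,0,0.57,0.05,0.1,11.3,0,0,0,-1,0.05,0.1,11.3,0,0,0,-1,0.05,0.1,11.3,0,0,0,-1,0.05,0.1,11.3,0,0,0,-1,0.05,0.1,11.3,0,0,0,-1]' 15
python3 -c "
from h import *
go(.582,.3276,.1,3.4)"
```

```text
time: 9.5
tcp_pos: [0.5471, -0.2578, 0.0093]
orientation: [[-0.061, 0.998, 0.002], [0.998, 0.061, -0.001], [-0.001, 0.002, -1.0]]
force: [-0.1, 0.4, 7.5]
opening: 0.0564
shift cm [58.21  7.07 -9.13] rz 0.1 | tcp [ 0.5471 -0.2578  0.0093] jaw 3.5 t 9.50 op 0.0564 q7 0.46 F [-0.1  0.4  7.5]
```

```bash
python3 -m jog '[0,0,-2,0,0,0,-1,0,0,-5,0,0,0,-1,0,0,-9,0,0,0,-1,0,0,-11,0,0,0,-1,0,0,-11,0,0,0,-1]'
python3 - <<'E'
from h import *
d=viewer.camera('side'); cv2.imwrite('pics/s4.png',cv2.resize(d['image'][60:180,200:360,::-1],None,fx=4,fy=4,interpolation=cv2.INTER_CUBIC))
d=viewer.camera('wrist'); cv2.imwrite('pics/w4.png',cv2.resize(d['image'][150:,100:400,::-1],None,fx=2,fy=2,interpolation=cv2.INTER_CUBIC))
go(.582,.3276,.12,3.4)
E
```

```text
time: 10.0
tcp_pos: [0.5486, -0.2581, 0.1213]
orientation: [[-0.061, 0.998, 0.006], [0.998, 0.061, -0.003], [-0.003, 0.006, -1.0]]
force: [0.3, -0.3, -1.3]
opening: 0.0567
shift cm [58.13  7.17 -0.22] rz 0.1 | tcp [ 0.546  -0.257   0.1177] jaw 3.5 t 10.10 op 0.0570 q7 0.46 F [-0.   0.4 -0.4]
```

View pics/s4.png

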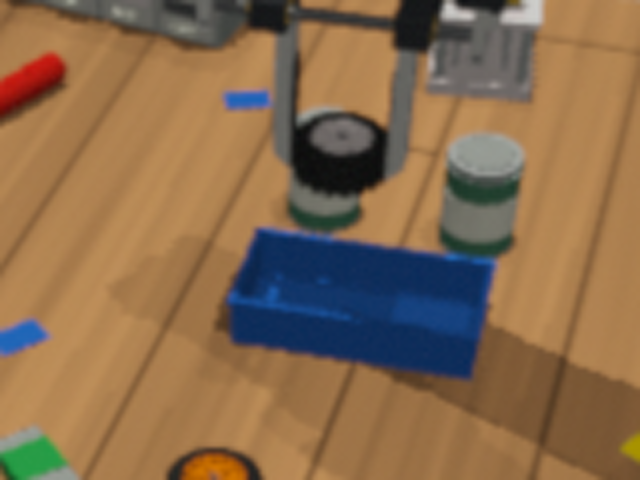

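View pics/w4.png

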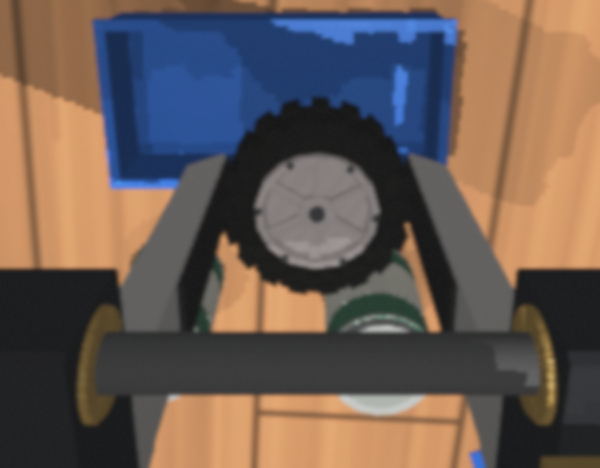

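The wheel is held level between the fingers (side crop (340,150)) and the bin is empty. Now I carry it to the big bay.

```bash
python3 -m jog '[29,3.6,-1,0,0,0,-1,29,3.6,-1,0,0,0,-1,29,3.6,-1,0,0,0,-1,29,3.6,-1,0,0,0,-1,29,3.6,-1,0,0,0,-1,29,3.6,-1,0,0,0,-1,58.1,7.2,-1,0,0,0,-1,58.1,7.2,-1,0,0,0,-1,58.1,7.2,-1,0,0,0,-1,58.1,7.2,-1,0,0,0,-1,58.1,7.2,-1,0,0,0,-1,58.1,7.2,-1,0,0,0,-1]'
cat > tray.py <<'E'
from h import *
d=viewer.camera('side'); P=cloud(d)
m=(P[...,2]>.012)&(P[...,2]<.027)&(abs(P[...,0]-.546)<.13)&(abs(P[...,1]-.281)<.14)&(d['depth']>0)
print('tray rim',cv2.minAreaRect((P[m][:,:2]*1000).astype(np.float32)))
E
python3 tray.py
python3 -c "
from h import *
go(.582,.3276,.02,3.4)"
```

```text
time: 11.3
tcp_pos: [0.5808, 0.3299, 0.1254]
orientation: [[-0.063, 0.998, -0.003], [0.998, 0.063, -0.001], [-0.001, -0.003, -1.0]]
force: [1.7, 0.3, -0.6]
opening: 0.0567
tray rim ((543.9659423828125, 280.2220458984375), (191.86439514160156, 222.6660614013672), 4.258465766906738)
shift cm [-1.39  0.19 10.52] rz 0.7 | tcp [0.5794 0.3405 0.1253] jaw 4.1 t 11.35 op 0.0572 q7 -0.44 F [ 0.7  7.  -0.9]
```

```bash
python3 -m jog '[0,0,0,0,0,0,-1,0,0,0,0,0,0,-1]'
python3 -c "
from h import *
go(.582,.3276,.02,3.4)
d=viewer.camera('side'); cv2.imwrite('pics/s5.png',cv2.resize(d['image'][:,:,::-1],(768,576)))"
```

```text
time: 11.55
tcp_pos: [0.5816, 0.3257, 0.1257]
orientation: [[-0.061, 0.998, -0.003], [0.998, 0.061, -0.003], [-0.003, -0.003, -1.0]]
force: [-0.1, -0.4, -0.2]
opening: 0.0572
shift cm [ 0.22  0.08 10.57] rz 0.1 | tcp [0.5816 0.3257 0.1257] jaw 3.5 t 11.55 op 0.0572 q7 -0.43 F [-0.1 -0.4 -0.2]
```

View pics/s5.png

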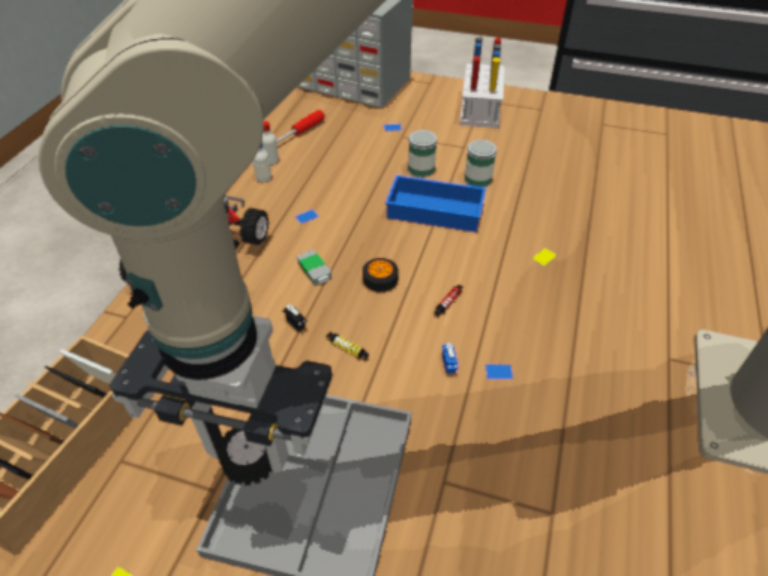

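The side picture shows the wheel at (243,450) over the big bay and everything else undisturbed. I lower it and release with a partial opening.

```bash
python3 -m jog '[0.1,0,4,0,0,0,-1,0.1,0,8,0,0,0,-1,0.1,0,10.5,0,0,0,-1,0.1,0,11.3,0,0,0,-1,0.1,0,11.6,0,0,0,-1,0.1,0,11.6,0,0,0,-1,0.1,0,11.6,0,0,0,0.5,0.1,0,11.6,0,0,0,0.5,0.1,0,11.6,0,0,0,0.5,0.1,0,9,0,0,0,0.5,0.1,0,5,0,0,0,0.5,0.1,0,0,0,0,0,0.5]'
python3 - <<'E'
from h import *
d=viewer.camera('wrist'); P=cloud(d); cv2.imwrite('pics/w6.png',cv2.resize(d['image'][:,:,::-1],(768,576)))
m=(P[...,2]>.025)&(P[...,2]<.034)&(np.hypot(P[...,0]-.582,P[...,1]-.3276)<.04)&(d['depth']>0); Q=P[m]
print((Q.min(0)+Q.max(0))/2,np.ptp(Q,0))
go(.4755,-.375,.16,3.5)
E
```

```text
time: 12.8
tcp_pos: [0.5813, 0.3275, 0.1278]
orientation: [[-0.061, 0.998, -0.003], [0.998, 0.061, -0.002], [-0.002, -0.003, -1.0]]
force: [-0.0, 0.4, 0.3]
opening: 0.0703
[0.58369235 0.32688081 0.02913803] [0.05718934 0.058114   0.00823418]
shift cm [-69.73 -15.39  -2.78] rz -0.0 | tcp [0.5869 0.3306 0.1382] jaw 3.5 t 12.85 op 0.0706 q7 -0.43 F [1.6 0.6 4.7]
```

View pics/w6.png

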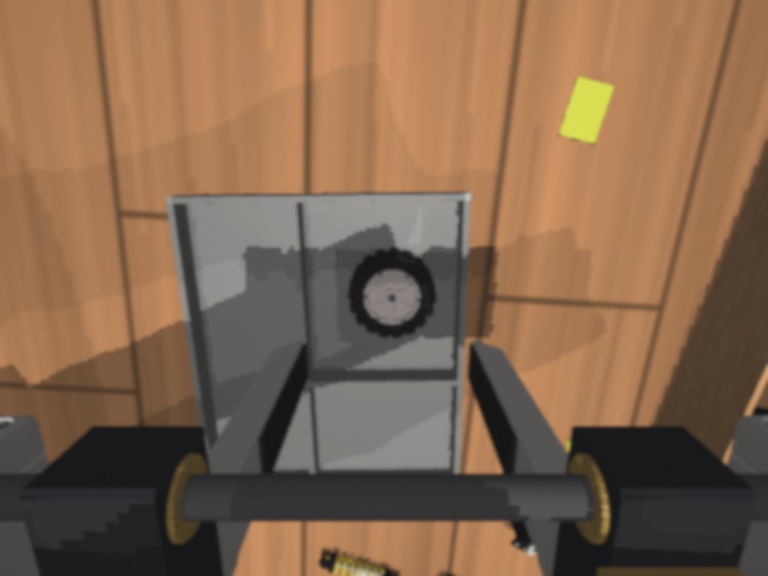

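The wheel lies flat in the big bay at wrist (392,297), measured at (0.584, 0.327). Next is the tin.

```bash
python3 -m jog '[-35,-7.7,-2.5,0,0,0,1,-35,-7.7,-2.5,0,0,0,1,-35,-7.7,-2.5,0,0,0,1,-35,-7.7,-2.5,0,0,0,1,-35,-7.7,-2.5,0,0,0,1,-35,-7.7,-2.5,0,0,0,1,-35,-7.7,-2.5,0,0,0,1,-60,-13.2,-2.5,0,0,0,1,-60,-13.2,-2.5,0,0,0,1,-60,-13.2,-2.5,0,0,0,1,-60,-13.2,-2.5,0,0,0,1,-60,-13.2,-2.5,0,0,0,1]' 20
python3 -m jog '[-9,-2,0,0,0,0,1,-9,-2,0,0,0,0,1,-9,-2,0,0,0,0,1,-9,-2,0,0,0,0,1,-9,-2,0,0,0,0,1]'
python3 - <<'E'
from h import *
for c in ['wrist','side','scene']:
    d=viewer.camera(c); P=cloud(d)
    m=(P[...,2]>.068)&(P[...,2]<.078)&(np.hypot(P[...,0]-.4755,P[...,1]+.375)<.031)&(d['depth']>0); Q=P[m]
    print(c,len(Q),(Q.min(0)+Q.max(0))/2,np.ptp(Q,0))
    if c=='wrist': cv2.imwrite('pics/w7.png',cv2.resize(d['image'][:,:,::-1],(768,576)))
go(.4755,-.375,.0398,3.5)
E
```

```text
time: 14.05
tcp_pos: [0.4896, -0.2659, 0.1534]
orientation: [[-0.061, 0.998, 0.002], [0.998, 0.061, -0.001], [-0.001, 0.002, -1.0]]
force: [1.7, 0.3, -0.3]
opening: 0.0943
time: 14.55
tcp_pos: [0.476, -0.3531, 0.1528]
orientation: [[-0.063, 0.998, 0.001], [0.998, 0.063, 0.001], [0.001, 0.001, -1.0]]
force: [-0.7, 1.1, -0.5]
opening: 0.0941
wrist 2115 [ 0.47526694 -0.37463569  0.07122355] [0.0498167  0.05038665 0.00642514]
side 160 [ 0.47822664 -0.3721447   0.07062935] [0.04885214 0.05259728 0.00520807]
scene 180 [ 0.47724024 -0.37511121  0.07046769] [0.05058364 0.04871127 0.00485614]
shift cm [-2.2  -0.21 11.31] rz 0.2 | tcp [ 0.4762 -0.353   0.1529] jaw 3.7 t 14.70 op 0.0939 q7 0.68 F [ 0.3 -0.1 -0.2]
```

View pics/w7.png

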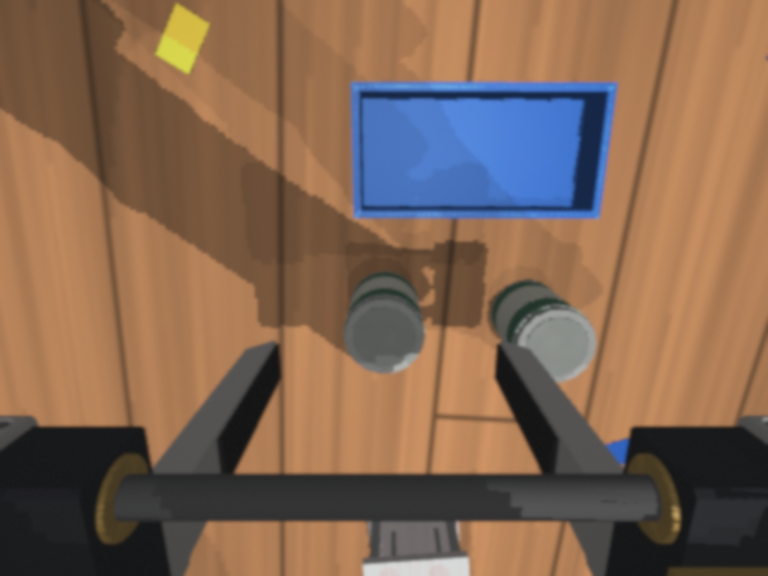

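Our tin is upright at wrist (385,335), measured at (0.4755, -0.374). I grip it.

```bash
python3 -m jog '[-2.1,-0.1,4,0,0,0,1,-2.1,-0.1,8,0,0,0,1,-2.1,-0.1,10.5,0,0,0,1,-2.1,-0.1,11.3,0,0,0,1,-2.1,-0.1,11.3,0,0,0,1,-2.1,-0.1,11.3,0,0,0,-1,-2.1,-0.1,11.3,0,0,0,-1,-2.1,-0.1,11.3,0,0,0,-1,-2.1,-0.1,11.3,0,0,0,-1,-2.1,-0.1,11.3,0,0,0,-1]' 20
python3 -m jog '[0,0,-2,0,0,0,-1,0,0,-5,0,0,0,-1,0,0,-7,0,0,0,-1,0,0,-7,0,0,0,-1]'
python3 -c "
from h import *
go(.4835,-.2580,.109,3.5)"
```

```text
time: 15.7
tcp_pos: [0.4758, -0.3761, 0.0403]
orientation: [[-0.061, 0.998, 0.001], [0.998, 0.061, -0.0], [-0.001, 0.001, -1.0]]
force: [-0.0, 0.2, 0.4]
opening: 0.0575
time: 16.1
tcp_pos: [0.4771, -0.3772, 0.1123]
orientation: [[-0.061, 0.998, 0.004], [0.998, 0.061, -0.003], [-0.003, 0.004, -1.0]]
force: [-0.0, 0.3, -2.1]
opening: 0.0516
shift cm [11.86  1.36  0.29] rz -0.0 | tcp [ 0.4771 -0.3772  0.1123] jaw 3.5 t 16.10 op 0.0516 q7 0.71 F [-0.   0.3 -2.1]
```

```bash
cat > tin.py <<'E'
from h import *
import sys
x,y=map(float,sys.argv[1:3])
for c in ['side','scene']:
    d=viewer.camera(c); P=cloud(d); im=d['image'].astype(int)
    g=(im[...,1]>im[...,0]+8)&(np.hypot(P[...,0]-x,P[...,1]-y)<.04)&(d['depth']>0)&(P[...,2]<.2)
    Q=P[g]; print(c,'green z range',np.round(np.percentile(Q[:,2],[1,25,50,75,99]),4),'xy',np.round((Q.min(0)+Q.max(0))/2,3)[:2])
    u,v=map(int,proj(d,[x,y,.08]))
    cv2.imwrite(f'pics/{c}_{sys.argv[3]}.png',cv2.resize(d['image'][max(0,v-50):v+60,max(0,u-70):u+70,::-1],None,fx=5,fy=5,interpolation=cv2.INTER_CUBIC))
E
python3 tin.py .477 -.377 a
python3 -c "
from h import *
go(.4835,-.2580,.109,3.5)"
```

```text
side green z range [0.0439 0.0741 0.1118 0.1182 0.1253] xy [ 0.478 -0.359]
scene green z range [0.0632 0.0681 0.0731 0.1137 0.1249] xy [ 0.501 -0.375]
shift cm [11.69  1.54  0.03] rz -0.0 | tcp [ 0.4753 -0.3756  0.1093] jaw 3.5 t 16.20 op 0.0518 q7 0.71 F [-0.2  0.5 -2.1]
```

View pics/side_a.png

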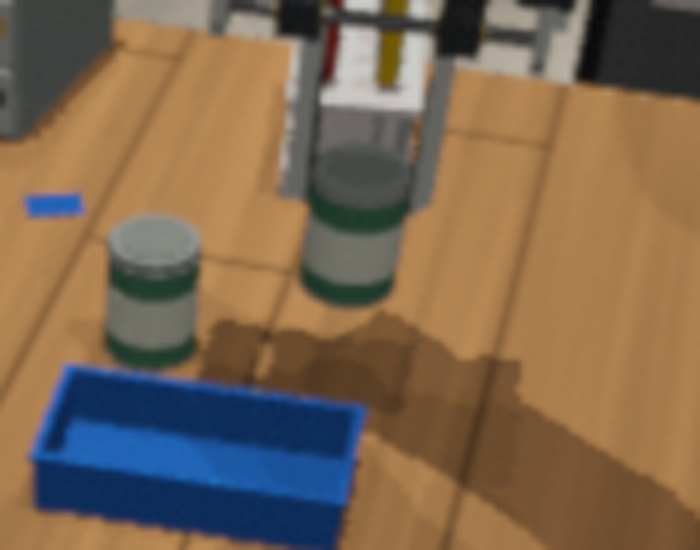

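View pics/scene_a.png

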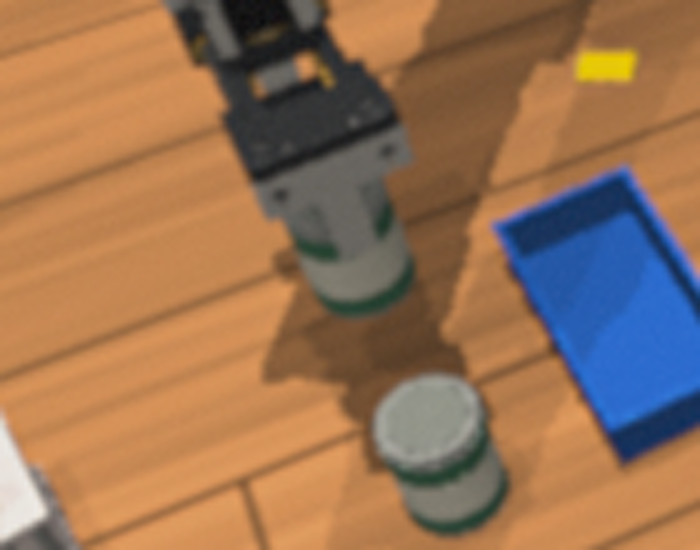

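Tin is upright in the grip in both crops, but held a few mm higher than before: its bottom is at z≈0.063. I move over the bin and check before lowering.

```bash
python3 -m jog '[4,0.5,0,0,0,0,-1,8,1,0,0,0,0,-1,11,1.5,0,0,0,0,-1,11.8,1.5,0,0,0,0,-1,11.8,1.5,0,0,0,0,-1,11.8,1.5,0,0,0,0,-1]'
python3 tin.py .4835 -.258 b
python3 - <<'E'
from h import *
d=viewer.camera('wrist'); cv2.imwrite('pics/w8.png',cv2.resize(d['image'][150:,60:400,::-1],None,fx=2,fy=2,interpolation=cv2.INTER_CUBIC))
P=cloud(d); m=(P[...,2]>.12)&(P[...,2]<.145)&(np.hypot(P[...,0]-.4835,P[...,1]+.258)<.024)&(d['depth']>0);Q=P[m]
print(len(Q),np.median(Q[:,2]) if len(Q) else 0,(Q.min(0)+Q.max(0))/2,np.ptp(Q,0))
go(.4835,-.258,.05,3.5)
E
```

```text
time: 16.8
tcp_pos: [0.4827, -0.2585, 0.109]
orientation: [[-0.06, 0.998, -0.001], [0.998, 0.06, -0.001], [-0.001, -0.001, -1.0]]
force: [0.1, -0.4, -2.1]
opening: 0.0515
side green z range [0.0005 0.0046 0.0325 0.0713 0.1212] xy [ 0.485 -0.258]
scene green z range [-0.0018  0.0013  0.003   0.0262  0.1185] xy [ 0.489 -0.258]
4793 0.130384496587975 [ 0.48353025 -0.25796919  0.12636113] [0.04782298 0.04781842 0.01266373]
shift cm [0.1  0.07 5.94] rz -0.1 | tcp [ 0.4829 -0.259   0.1094] jaw 3.4 t 16.95 op 0.0516 q7 0.54 F [ 0.8 -0.6 -2.3]
```

View pics/side_b.png

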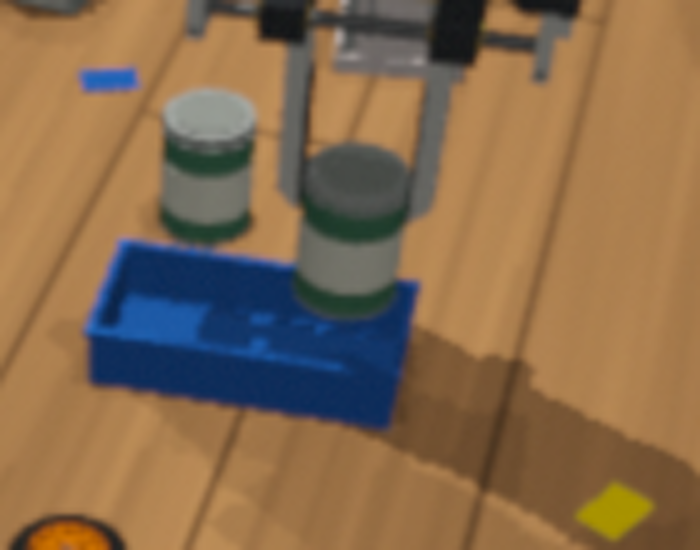

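View pics/w8.png

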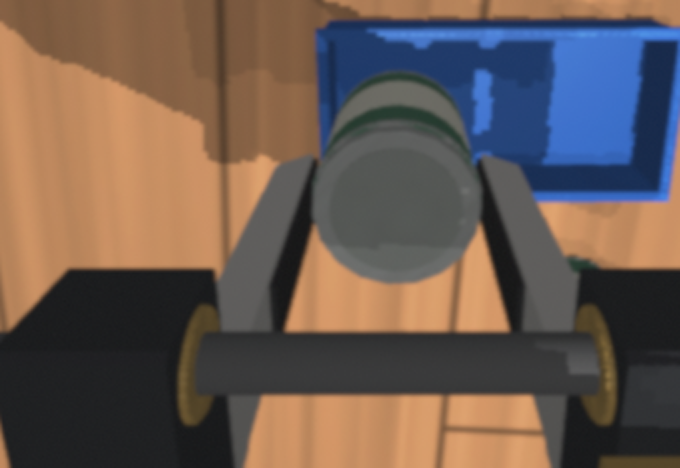

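Run:
```python
from h import *
for c in ['wrist','side']:
    d=viewer.camera(c)
    P=cloud(d); im=d['image'].astype(int)
    m=(P[...,2]>.1265)&(P[...,2]<.134)&(np.hypot(P[...,0]-.4835,P[...,1]+.258)<.034)&(d['depth']>0)
    m&=(np.abs(P[...,1]+.258)>.009)|(np.abs(P[...,0]-.4835)<.024)  # drop fingers
    Q=P[m];print(c,len(Q),np.median(Q[:,2]),'ymid',(Q.min(0)+Q.max(0))/2,np.ptp(Q,0))
go(.4835,-.258,.05,3.5)
```

```text
wrist 5175 0.13049830670009646 ymid [ 0.48658027 -0.25920347  0.13025637] [0.05804492 0.05074609 0.00748047]
side 216 0.12911905217197267 ymid [ 0.48456727 -0.25748483  0.12990695] [0.0598554  0.05192625 0.00669705]
shift cm [0.04 0.05 5.96] rz -0.1 | tcp [ 0.483  -0.2585  0.1096] jaw 3.4 t 17.05 op 0.0515 q7 0.54 F [ 0.3 -0.2 -1.9]
```

Position is within a mm or so of the start pose. I lower it slowly and watch the force.

```bash
python3 -m jog '[0,0.1,2,0,0,0,-1,0,0.1,3.5,0,0,0,-1,0,0.1,4.5,0,0,0,-1,0,0.1,5.2,0,0,0,-1,0,0.1,5.4,0,0,0,-1,0,0.1,5.5,0,0,0,-1,0,0.1,5.5,0,0,0,-1]'
python3 -m jog '[0,0,0.1,0,0,0,-1,0,0,0.1,0,0,0,-1]'
```

```text
time: 17.75
tcp_pos: [0.4846, -0.2573, 0.0551]
orientation: [[-0.061, 0.998, 0.001], [0.998, 0.061, -0.0], [-0.0, 0.001, -1.0]]
force: [-0.1, -0.6, -2.6]
opening: 0.0517
time: 17.95
tcp_pos: [0.4849, -0.2575, 0.0544]
orientation: [[-0.061, 0.998, 0.001], [0.998, 0.061, -0.001], [-0.001, 0.001, -1.0]]
force: [0.6, -0.2, 1.1]
opening: 0.0516
```

Contact on the floor (force went from -2.6 to +1.1 N). I release and go up.

```bash
python3 -m jog '[0,0,0,0,0,0,0.3,0,0,0,0,0,0,0.8,0,0,0,0,0,0,0.8,0,0,0,0,0,0,0.8,0,0,0,0,0,0,0.8,0,0,-4,0,0,0,0.8,0,0,-8,0,0,0,0.8,0,0,-11,0,0,0,0.8,0,0,-11,0,0,0,0.8]'
python3 tin.py .4835 -.258 c
python3 - <<'E'
from h import *
for c in ['wrist','side','scene']:
    d=viewer.camera(c); P=cloud(d)
    m=(P[...,2]>.066)&(P[...,2]<.08)&(np.hypot(P[...,0]-.484,P[...,1]+.256)<.03)&(d['depth']>0); Q=P[m]
    print(c,len(Q),(Q.min(0)+Q.max(0))/2,np.median(Q[:,2]))
go(.459,-.05,.15,-18)
E
```

```text
time: 18.85
tcp_pos: [0.487, -0.2585, 0.1678]
orientation: [[-0.061, 0.998, 0.007], [0.998, 0.061, -0.004], [-0.004, 0.007, -1.0]]
force: [-0.1, -0.8, 0.1]
opening: 0.0845
side green z range [0.0018 0.0183 0.0348 0.0562 0.0684] xy [ 0.485 -0.255]
scene green z range [-0.0017  0.0023  0.0067  0.0334  0.0658] xy [ 0.488 -0.258]
wrist 2240 [ 0.48577257 -0.25781598  0.07188209] 0.07493385339821447
side 240 [ 0.48844096 -0.25636638  0.07083498] 0.07314121834628097
scene 232 [ 0.487619   -0.25842488  0.07191849] 0.07200732430114815
shift cm [20.77 -1.16  1.27] rz 21.5 | tcp [ 0.4833 -0.2566  0.1623] jaw 3.5 t 19.10 op 0.0845 q7 0.53 F [-0.7  1.1 -0.5]
```

View pics/side_c.png

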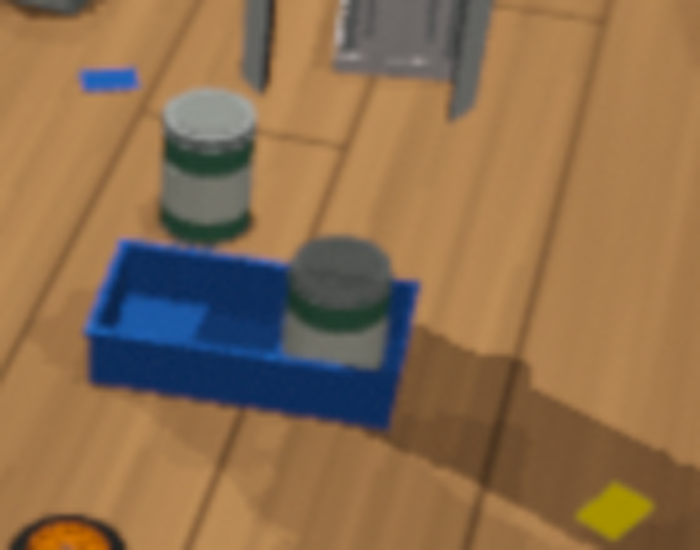

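Tin stands upright in the bin at (340,300), at about (0.487, -0.258), roughly 4 mm from where it started. On to the red damper.

```bash
python3 -m jog '[20.6,-1.2,1.2,0,0,21.5,0,20.6,-1.2,1.2,0,0,21.5,0,20.6,-1.2,1.2,0,0,21.5,0,20.6,-1.2,1.2,0,0,21.5,0,20.6,-1.2,1.2,0,0,21.5,0,20.6,-1.2,1.2,0,0,21.5,0,20.6,-1.2,1.2,0,0,21.5,0,20.6,-1.2,1.2,0,0,21.5,0]' 12
cat > obj.py <<'E'
from h import *
import sys
x,y,r,zmin=map(float,sys.argv[1:5]); tag=sys.argv[5]
for c in ['wrist','side','scene']:
    d=viewer.camera(c); P=cloud(d)
    m=(P[...,2]>zmin)&(P[...,2]<.04)&(np.hypot(P[...,0]-x,P[...,1]-y)<r)&(d['depth']>0); Q=P[m]
    if len(Q)>10:
        q=Q[:,:2]-Q[:,:2].mean(0); ev,V=np.linalg.eigh(q.T@q); a=np.degrees(np.arctan2(V[1,1],V[0,1]))
        (cx,cy),s,ra=cv2.minAreaRect((Q[:,:2]*1000).astype(np.float32))
        print(c,len(Q),'rect c',round(cx,1),round(cy,1),'s',np.round(s,1),'ang',round(ra,1),'pca',round(a%180,1),'zmax %.4f'%np.percentile(Q[:,2],98))
    if c=='wrist': cv2.imwrite(f'pics/w_{tag}.png',cv2.resize(d['image'][:,:,::-1],(768,576)))
E
python3 obj.py .459 -.05 .05 .006 d
python3 -c "
from h import *
go(.459,-.05,.004,-18)"
```

```text
time: 19.9
tcp_pos: [0.4599, -0.0543, 0.1515]
orientation: [[0.312, 0.95, -0.0], [0.95, -0.312, -0.001], [-0.001, 0.0, -1.0]]
force: [-1.2, 0.5, -0.4]
opening: 0.0466
wrist 631 rect c 456.0 -52.4 s [70.7 14.9] ang 71.2 pca 72.0 zmax 0.0181
side 145 rect c 458.6 -51.2 s [73.1 15.7] ang 74.1 pca 72.1 zmax 0.0164
scene 77 rect c 457.8 -52.9 s [69.8 17.2] ang 67.7 pca 69.7 zmax 0.0161
shift cm [ 0.33 -0.2  14.77] rz -0.2 | tcp [ 0.4599 -0.0537  0.1517] jaw -18.2 t 20.05 op 0.0469 q7 -0.13 F [-0.2 -0.3 -0.2]
```

View pics/w_d.png

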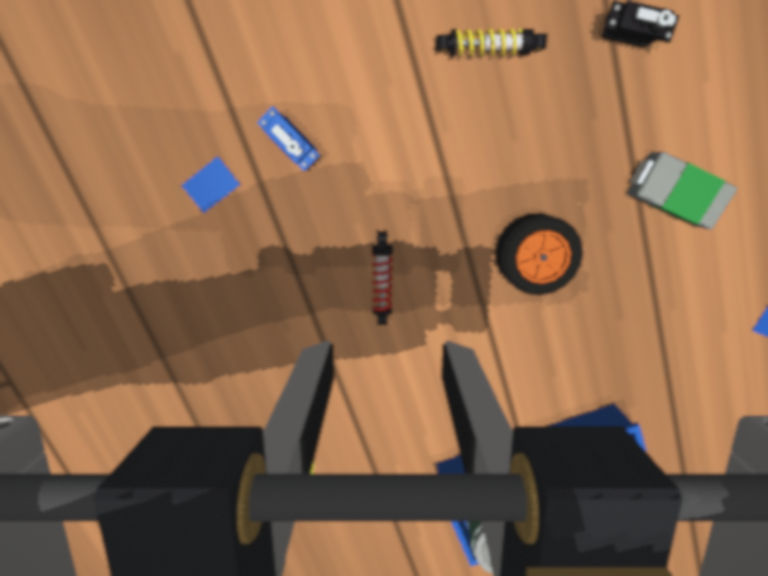

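The red damper lies at wrist (382,278), centred between the fingers; measured at (0.4575, -0.052), axis at 72°. I descend and grip.

```bash
python3 -m jog '[0.1,-0.2,5,0,0,0,0,0.1,-0.2,10,0,0,0,0,0.1,-0.2,13,0,0,0,0,0.1,-0.2,14.5,0,0,0,0,0.1,-0.2,14.7,0,0,0,0,0.1,-0.2,14.7,0,0,0,0,0.1,-0.2,14.7,0,0,0,-1,0.1,-0.2,14.7,0,0,0,-1,0.1,-0.2,14.7,0,0,0,-1,0.1,-0.2,14.7,0,0,0,-1,0.1,-0.2,14.7,0,0,0,-1,0.1,-0.2,14.7,0,0,0,-1]' 12
python3 -c "
from h import *
go(.459,-.05,.004,-18)"
```

```text
time: 21.25
tcp_pos: [0.4585, -0.0506, 0.0051]
orientation: [[0.309, 0.951, 0.001], [0.951, -0.309, 0.0], [0.0, 0.001, -1.0]]
force: [0.3, -0.6, 4.3]
opening: 0.0153
shift cm [0.08 0.03 0.11] rz 0.0 | tcp [ 0.4585 -0.0506  0.0051] jaw -18.0 t 21.25 op 0.0153 q7 -0.01 F [ 0.3 -0.6  4.3]
```

```bash
python3 -m jog '[0,0,-3,0,0,0,-1,0,0,-7,0,0,0,-1,0,0,-10,0,0,0,-1,10,-2.2,-10,0,0,-8,-1,10,-2.2,-10,0,0,-8,-1,20,-4.4,-10,0,0,-16,-1,20,-4.4,-10,0,0,-16,-1,32.1,-7.1,-10,0,0,-22,-1,32.1,-7.1,-10,0,0,-22,-1,32.1,-7.1,-10,0,0,-22,-1,32.1,-7.1,-10,0,0,-22,-1,32.1,-7.1,-10,0,0,-22,-1]'
python3 - <<'E'
from h import *
d=viewer.camera('wrist'); cv2.imwrite('pics/w10.png',cv2.resize(d['image'][:,:,::-1],(768,576)))
go(.49,.2767,.02,4)
E
```

```text
time: 22.45
tcp_pos: [0.4892, 0.2765, 0.1043]
orientation: [[-0.071, 0.997, -0.001], [0.997, 0.071, -0.001], [-0.001, -0.001, -1.0]]
force: [0.7, -0.9, 0.4]
opening: 0.0146
shift cm [0.16 0.07 8.44] rz -0.0 | tcp [0.4895 0.2752 0.1044] jaw 4.0 t 22.50 op 0.0149 q7 -0.34 F [-0.6 -1.  -1. ]
```

View pics/w10.png

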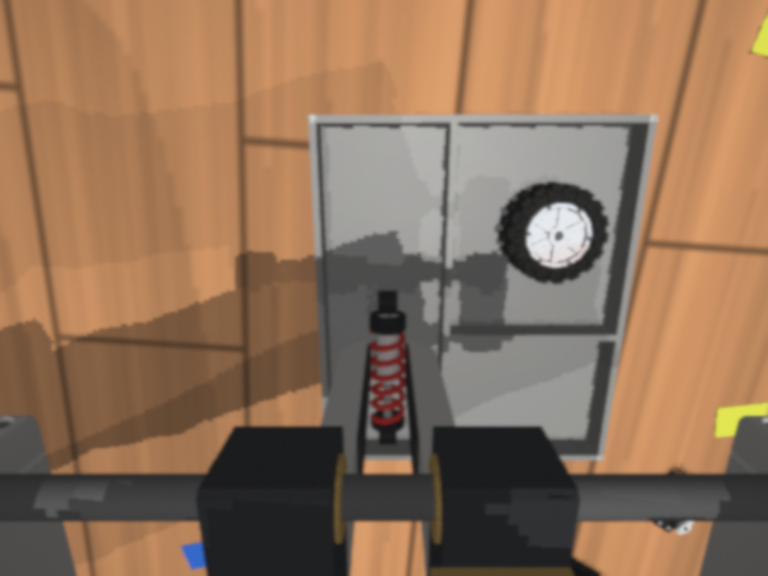

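The red damper is held level, aligned with the long bay, and the wheel is flat at (557,235). I lower and release.

```bash
python3 -m jog '[0.1,0,4,0,0,0,-1,0.1,0,8,0,0,0,-1,0.1,0,9.3,0,0,0,-1,0.1,0,9.6,0,0,0,-1,0.1,0,9.6,0,0,0,-1,0.1,0,9.6,0,0,0,-0.3,0.1,0,9.6,0,0,0,-0.3,0.1,0,9.6,0,0,0,-0.3,0.1,0,6,0,0,0,-0.3,0.1,0,2,0,0,0,-0.3,0.1,0,-2,0,0,0,-0.3,0.1,0,-2,0,0,0,-0.3]'
python3 obj.py .49 .277 .045 .008 e
python3 -c "
from h import *
go(.662,.056,.15,61)"
```

```text
time: 23.7
tcp_pos: [0.4934, 0.2795, 0.1304]
orientation: [[-0.07, 0.998, 0.009], [0.998, 0.07, 0.006], [0.005, 0.01, -1.0]]
force: [1.2, 0.0, -0.0]
opening: 0.0328
wrist 1213 rect c 487.4 274.2 s [82.4 71.4] ang 7.4 pca 3.0 zmax 0.0248
side 456 rect c 489.5 276.0 s [82.5 70.3] ang 4.5 pca 3.7 zmax 0.0237
scene 146 rect c 490.2 272.6 s [84.2 70.2] ang 13.4 pca 8.3 zmax 0.0237
shift cm [-23.31  15.67  -2.53] rz -57.0 | tcp [0.4894 0.2776 0.1248] jaw 4.0 t 23.85 op 0.0328 q7 -0.35 F [-1.2  0.1 -0.7]
```

View pics/w_e.png

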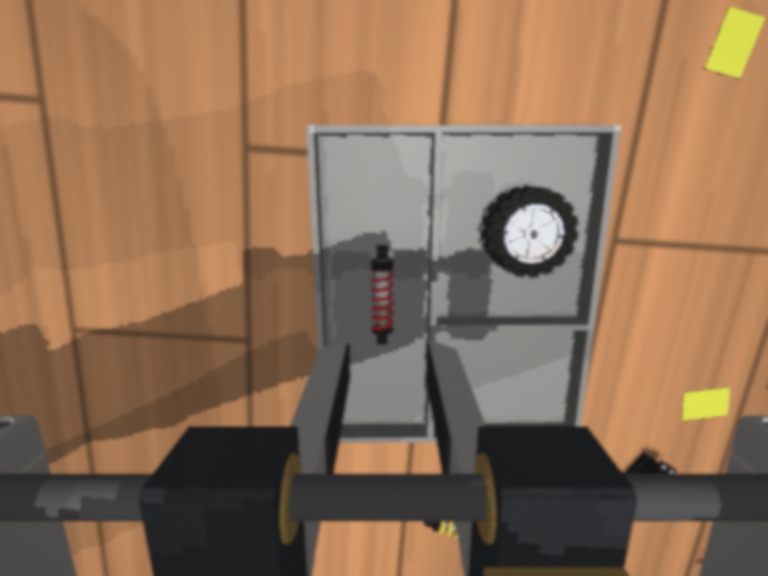

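The damper lies in the long bay at wrist (382,295). Next I go over the chosen black servo.

```bash
python3 -m jog '[-23.2,15.7,-2.5,0,0,-57,-0.1,-23.2,15.7,-2.5,0,0,-57,-0.1,-23.2,15.7,-2.5,0,0,-57,-0.1,-23.2,15.7,-2.5,0,0,-57,-0.1,-23.2,15.7,-2.5,0,0,-57,-0.1,-23.2,15.7,-2.5,0,0,-57,-0.1,-23.2,15.7,-2.5,0,0,-57,-0.1,-23.2,15.7,-2.5,0,0,-57,-0.1,-23.2,15.7,-2.5,0,0,-57,-0.1,-23.2,15.7,-2.5,0,0,-57,-0.1]' 12
python3 obj.py .662 .056 .03 .012 f
python3 -c "
from h import *
go(.662,.056,.007,61)"
```

```text
time: 24.85
tcp_pos: [0.6616, 0.0585, 0.149]
orientation: [[-0.875, 0.484, -0.002], [0.484, 0.875, 0.0], [0.002, -0.0, -1.0]]
force: [-0.6, -0.4, 0.2]
opening: 0.0425
wrist 552 rect c 660.2 55.7 s [14.9 41.7] ang 60.8 pca 150.5 zmax 0.0352
side 141 rect c 663.4 57.6 s [16.8 43.6] ang 62.2 pca 158.3 zmax 0.0347
scene 74 rect c 660.7 55.7 s [14.2 44.5] ang 58.2 pca 151.3 zmax 0.0330
shift cm [-0.09 -0.2  14.27] rz 0.1 | tcp [0.6622 0.0582 0.1497] jaw 61.1 t 25.00 op 0.0419 q7 0.84 F [-0.6 -0.1  0.1]
```

View pics/w_f.png

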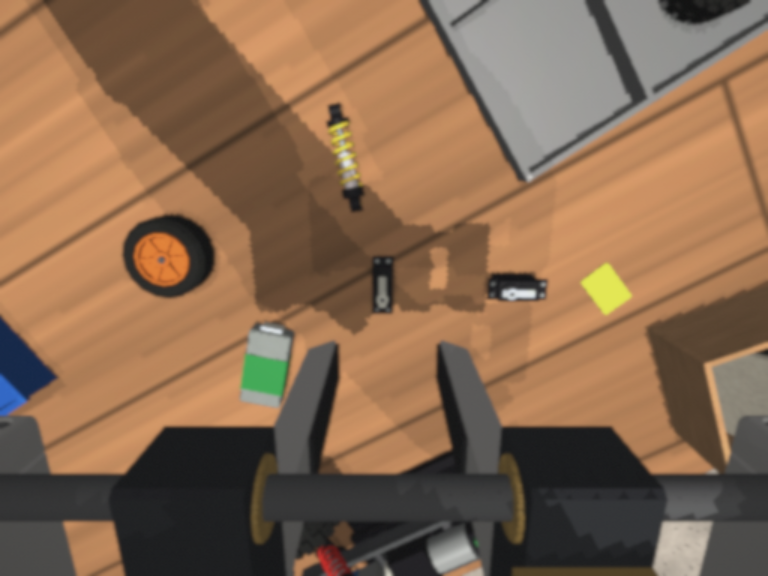

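Run:
```python
from h import *
d=viewer.camera('scene');P=cloud(d)
for x0 in (.70,.73,.76,.80,.84):
    m=(P[...,0]>x0)&(P[...,0]<x0+.03)&(P[...,1]>-.15)&(P[...,1]<.2)&(P[...,2]>.04)&(d['depth']>0);Q=P[m]
    print(x0,len(Q),Q[:,2].max() if len(Q) else 0, Q[:,1].min() if len(Q) else 0,Q[:,1].max() if len(Q) else 0)
go(.661,.056,.007,61)
```

```text
0.7 1161 0.5602445411745486 0.020189120786626016 0.13814500770491447
0.73 42 0.2905004131583001 0.1057684449502419 0.12020328671536415
0.76 101 0.07147816352136134 -0.11678260624390434 0.049309698193345367
0.8 312 0.10042158289424914 -0.12663420412181164 0.08338885088401268
0.84 892 0.07812784280792852 -0.12712639477149584 0.08460970709901458
shift cm [ 0.02 -0.24 14.28] rz 0.0 | tcp [0.6624 0.058  0.1498] jaw 61.0 t 25.05 op 0.0426 q7 0.84 F [-0.2  0.4 -0.1]
```

Chosen servo is centred at wrist (382,285); the other black one, at (517,290), stays. Body clearance to the crawler is fine. I descend and grip.

```bash
python3 -m jog '[0,-0.2,5,0,0,0,-0.1,0,-0.2,9,0,0,0,-0.1,0,-0.2,12,0,0,0,-0.1,0,-0.2,13.8,0,0,0,-0.1,0,-0.2,14.3,0,0,0,-0.1,0,-0.2,14.3,0,0,0,-0.1,0,-0.2,14.3,0,0,0,-1,0,-0.2,14.3,0,0,0,-1,0,-0.2,14.3,0,0,0,-1,0,-0.2,14.3,0,0,0,-1,0,-0.2,14.3,0,0,0,-1,0,-0.2,14.3,0,0,0,-1]' 12
python3 -c "
from h import *
go(.588,.219,.1,61)"
```

```text
time: 26.25
tcp_pos: [0.6622, 0.0553, 0.0076]
orientation: [[-0.875, 0.485, 0.001], [0.485, 0.875, 0.0], [-0.001, 0.001, -1.0]]
force: [-0.3, -0.6, 5.8]
opening: 0.0149
shift cm [14.41 10.72 -9.24] rz -0.0 | tcp [0.6622 0.0553 0.0076] jaw 61.0 t 26.25 op 0.0149 q7 0.82 F [-0.3 -0.6  5.8]
```

```bash
python3 -m jog '[0,0,-3,0,0,0,-1,0,0,-7,0,0,0,-1,0,0,-9.5,0,0,0,-1,4.8,3.6,-9.5,0,0,0,-1,9.6,7.1,-9.5,0,0,0,-1,14.4,10.7,-9.5,0,0,0,-1,14.4,10.7,-9.5,0,0,0,-1,14.4,10.7,-9.5,0,0,0,-1,14.4,10.7,-9.5,0,0,0,-1]'
python3 - <<'E'
from h import *
for c in ['wrist','scene']:
    d=viewer.camera(c); cv2.imwrite(f'pics/{c}12.png',cv2.resize(d['image'][:,:,::-1],(768,576)))
go(.588,.219,.0108,61)
E
```

```text
time: 27.15
tcp_pos: [0.5872, 0.2192, 0.1016]
orientation: [[-0.876, 0.483, -0.0], [0.483, 0.876, -0.001], [-0.0, -0.001, -1.0]]
force: [0.1, -0.9, 0.1]
opening: 0.0146
shift cm [0.14 0.19 9.07] rz -0.1 | tcp [0.5882 0.2168 0.1015] jaw 60.9 t 27.25 op 0.0146 q7 0.57 F [ 0.1  0.1 -0.1]
```

View pics/wrist12.png

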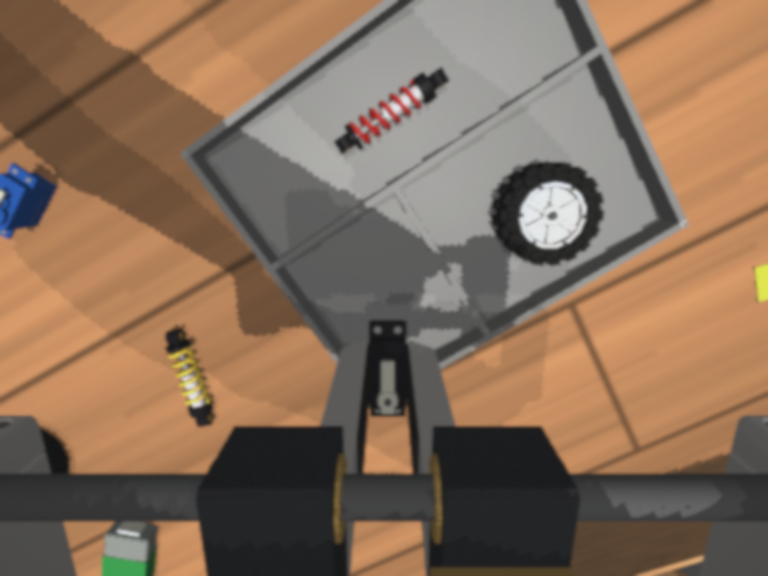

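Servo is held upright over the small bay at (388,365); damper and wheel are in place. I lower and release.

```bash
python3 -m jog '[0.1,0.1,4,0,0,0,-1,0.1,0.1,7.5,0,0,0,-1,0.1,0.1,8.7,0,0,0,-1,0.1,0.1,9.1,0,0,0,-1,0.1,0.1,9.1,0,0,0,-1,0.1,0.1,9.1,0,0,0,-0.3,0.1,0.1,9.1,0,0,0,-0.3,0.1,0.1,9.1,0,0,0,-0.3,0.1,0.1,9.1,0,0,0,-0.3,0.1,0.1,6,0,0,0,-0.3,0.1,0.1,2,0,0,0,-0.3,0.1,0.1,-2,0,0,0,-0.3]'
python3 -c "
from h import *
go(.62,.0,.25,61)"
```

```text
time: 28.45
tcp_pos: [0.5867, 0.22, 0.1227]
orientation: [[-0.875, 0.485, -0.001], [0.485, 0.875, -0.0], [0.001, -0.001, -1.0]]
force: [0.5, 0.5, 0.7]
opening: 0.0329
shift cm [-13.57 -17.64 -12.73] rz 0.0 | tcp [0.5867 0.22   0.1227] jaw 61.0 t 28.45 op 0.0329 q7 0.57 F [0.5 0.5 0.7]
```

Now I move the arm clear and check everything.

```bash
python3 -m jog '[0,0,-5,0,0,0,0,-4,-5,-10,0,0,0,0,-9,-11,-12,0,0,0,0,-13.5,-17.5,-12.5,0,0,0,0,-13.5,-17.5,-12.5,0,0,0,0,-13.5,-17.5,-12.5,0,0,0,0,-13.5,-17.5,-12.5,0,0,0,0,-13.5,-17.5,-12.5,0,0,0,0]'
python3 - <<'E'
from h import *
np.set_printoptions(precision=4,suppress=True)
c0=np.array([.545,.2805]);a=np.radians(4.2);Rt=np.array([[np.cos(a),np.sin(a)],[-np.sin(a),np.cos(a)]])
for c in ['side','scene','wrist']:
    d=viewer.camera(c);P=cloud(d);ok=d['depth']>0
    cv2.imwrite(f'pics/{c}_end.png',cv2.resize(d['image'][:,:,::-1],(768,576)))
    for n,x,y,r,lo,hi in [('wheel',.584,.327,.036,.0255,.034),('damper',.49,.277,.042,.009,.02),('servo',.587,.22,.035,.018,.042),('tin',.486,-.258,.032,.066,.08),('slick',.572,-.067,.035,.01,.035),('pack',.676,-.056,.04,.008,.025),('dampY',.583,.073,.045,.006,.022),('servoB',.43,.062,.035,.012,.04),('servo2',.71,.139,.03,.012,.04)]:
        m=ok&(P[...,2]>lo)&(P[...,2]<hi)&(np.hypot(P[...,0]-x,P[...,1]-y)<r)
        if n=='damper': # exclude walls
            L=(P[...,:2]-c0)@Rt.T; m&=(abs(L[...,0]+.0545)<.03)
        Q=P[m]
        if len(Q)>10:
            mid=(Q.min(0)+Q.max(0))/2; print(c,n,len(Q),mid[:2],'ext',np.ptp(Q,0)[:2],'ztop %.4f'%np.percentile(Q[:,2],97),'tray',Rt@(mid[:2]-c0))
s=observe();print(s['time'],s['tcp_pos'],s['dq'])
E
```

```text
time: 29.25
tcp_pos: [0.6204, 0.0007, 0.2469]
orientation: [[-0.873, 0.487, 0.0], [0.487, 0.873, 0.0], [-0.0, 0.0, -1.0]]
force: [-0.1, 0.4, 0.5]
opening: 0.0466
side wheel 863 [0.5861 0.3285] ext [0.057  0.0582] ztop 0.0318 tray [0.0445 0.0449]
side damper 255 [0.4926 0.2763] ext [0.0177 0.0716] ztop 0.0195 tray [-0.0526 -0.0003]
side servo 190 [0.5896 0.2217] ext [0.0417 0.0303] ztop 0.0373 tray [ 0.0401 -0.0619]
side tin 243 [ 0.4885 -0.2554] ext [0.0495 0.0519] ztop 0.0757 tray [-0.0956 -0.5303]
side slick 428 [ 0.5722 -0.064 ] ext [0.0575 0.056 ] ztop 0.0281 tray [ 0.0019 -0.3455]
side pack 311 [ 0.6785 -0.053 ] ext [0.0653 0.0627] ztop 0.0195 tray [ 0.1087 -0.3424]
side dampY 178 [0.5746 0.0789] ext [0.0675 0.028 ] ztop 0.0168 tray [ 0.0148 -0.2032]
side servoB 145 [0.4318 0.0619] ext [0.0278 0.0428] ztop 0.0334 tray [-0.1289 -0.2097]
side servo2 185 [0.7115 0.1403] ext [0.0324 0.0414] ztop 0.0336 tray [ 0.1557 -0.152 ]
scene wheel 163 [0.5871 0.3265] ext [0.0565 0.0573] ztop 0.0310 tray [0.0454 0.0428]
scene damper 65 [0.4932 0.2725] ext [0.0194 0.0701] ztop 0.0189 tray [-0.05
[... 709 characters left out ...]
rist servo 538 [0.5868 0.2196] ext [0.0429 0.032 ] ztop 0.0377 tray [ 0.0372 -0.0638]
wrist tin 1506 [ 0.4859 -0.2577] ext [0.0517 0.0531] ztop 0.0766 tray [-0.0983 -0.5324]
wrist slick 1421 [ 0.569  -0.0683] ext [0.0567 0.0575] ztop 0.0288 tray [-0.0017 -0.3496]
wrist pack 911 [ 0.6755 -0.0561] ext [0.0647 0.0619] ztop 0.0203 tray [ 0.1055 -0.3453]
wrist dampY 436 [0.5732 0.0754] ext [0.0671 0.0289] ztop 0.0178 tray [ 0.0131 -0.2066]
wrist servoB 512 [0.4314 0.0603] ext [0.025  0.0436] ztop 0.0348 tray [-0.1295 -0.2113]
wrist servo2 371 [0.7089 0.1389] ext [0.0313 0.043 ] ztop 0.0348 tray [ 0.1531 -0.1532]
29.4 [0.62   0.0038 0.2465] [-0.0072  0.0025  0.0025 -0.0006  0.0033  0.0017  0.0031]
```

View pics/side_end.png

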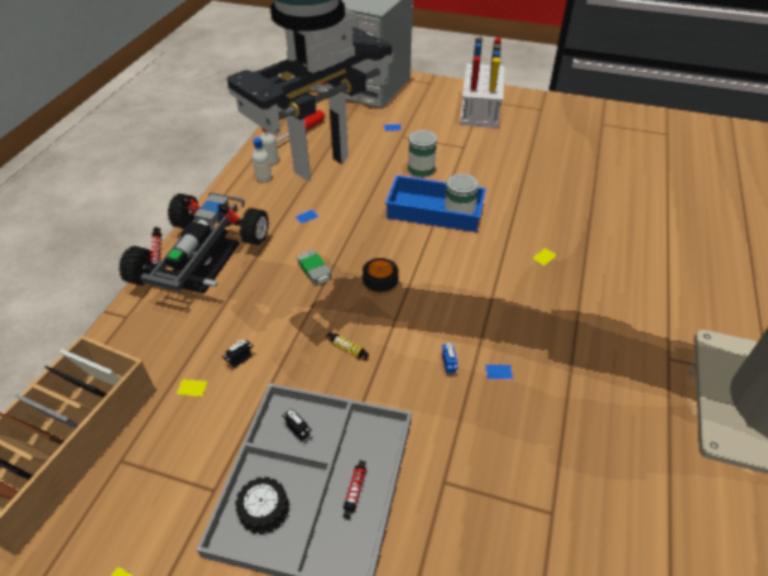

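View pics/scene_end.png

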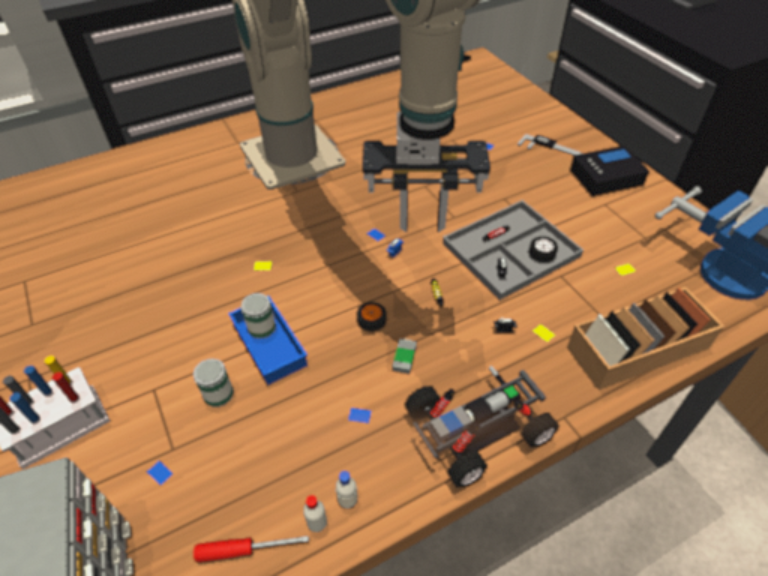

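Both pictures show wheel, damper and servo in their bays and the tin back in the bin at side (462,190). The look-alikes are unmoved and the arm is clear and still, so I hand the job in.

```bash
python3 -c "
from rig import order
print(order.finish_job())"
```

```text
the job is handed in; nothing more can be done
None
```

I handed the job in at about 29 s of the 102 s allowed; no verdict is reported. I lifted the tin out and stood it beside the bin, put the knobbly wheel in the big bay, stood the tin back in the bin, then placed the red damper and the rightmost black servo.

The last checks used the three cameras. The damper was checked from side and scene only, because it was not measured in the last wrist picture.

| Part | Position in tray frame (mm) | Top height (mm) | Expected top (mm) |
|---|---|---|---|
| Wheel, flat | (44, 44) | 31–32 | 29 |
| Damper | (-52, -2) | 19 | 19 |
| Servo, upright | (39, -64) | 37 | 36 |

- **Tin:** upright at about (0.487, -0.257), about 4 mm from where it stood.
- **Things to leave alone:** the slick wheel and battery pack measured the same as at the start, within about 4 mm. The blue servo and yellow damper look unmoved in the pictures.
- **Robot:** clear of everything, with the TCP at z 0.25.

- **Regrip of the tin:** I started lifting before the fingers had fully closed, so they gripped it about 10–15 mm lower than the first time. I allowed for this by lowering it until the force showed contact with the bin floor.
- **Camera spread:** the three cameras disagreed by about 2–5 mm, well inside the tolerances.

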